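# Open and hold the gate of the parts cage

## Robot

A 6-joint arm with a two-finger parallel gripper is mounted at the origin on the work surface. World frame = base frame: x ahead of the robot, y to its left, z up, the work surface at z = 0. Lengths are in m, angles in degrees, forces in N, time in s.
With the tool pointing down it reaches from about 0.25 to 0.8 m from the base axis. Payload 3.9 kg.
Tool frame: the origin (TCP) lies midway between the tips of the shut fingers; the grasp point (between the pads) lies 19 mm behind it; z points along the fingers, y is the line along which they close (so a half turn about z gives the same grasp; the last joint's range is limited). The gripper opens to 85 mm and grips with 20 to 120 N. Pads are 22 mm wide; open, the fingers measure 114 mm over their backs; the gripper's body (76 mm by 85 mm) begins 54 mm behind the grasp point. The pads swing forward as they close: fully open they stand 13 mm farther back than shut.
Start: joints at [-71.161, 14.897, -7.913, 67.191, 0, 90], TCP at [0.17, -0.497, 0.231] pointing down, gripper open.
Joint ranges: [-159.42, 159.42], [-47.68, 98.78], [-73.54, 78.23], [-108.79, 121.32], [-90, 84.71], [-180, 180]. Speed limits (degrees/s): [147.25, 147.25, 180, 180, 180, 180].

## Interface

Orientations are given as a 3x3 rotation matrix whose columns are the frame's x, y, z axes.
In Python, from workcell import r gives the robot as it stands. The module is installed in compiled form; this text tells all that it offers.
- The arm moves only by the shell command python3 -m jog 'ROWS'. ROWS is JSON, a list of rows, each an object of numbers: "tx", "ty", "tz": the shift along the tool's x, y, z in m; "rx", "ry", "rz": the turn, a rotation vector about the tool's x, y, z in rad; "jaw": the opening, from 0 (shut) to 1 (fully open). In form: [{"tx": .., "ty": .., "tz": .., "rx": .., "ry": .., "rz": .., "jaw": ..}, ...]. A call has 1 to 10 rows; each row shifts and turns the commanded pose from where the row before left it, along the tool's axes as they then stand; what a row does not reach is not made up. A row lasts 1/10 s, in which the tool goes at most 50 mm and 8.59 degrees, less where a joint would pass 70% of its speed; a pose out of reach is approached as far as the arm can. A call is refused whole if a number of a shift passes 0.05 or a number of a turn 0.15, either way. A call with a gripper value outside its range is refused whole. The fingers move at their own pace and stop on an object; the grip force is fixed at half the most. Time passes only in rows, so rows that do not move let the fingers close. It gives the time, the measured TCP pose, the force, the opening and the grip force at its end, in the units of the state.
- r.get_state(): the state, without advancing time (a new reading comes with each control period).
- r.grab_frame(name): name is "scene" or "top"; returns a dict with "img" (480x640x3 uint8, red, green, blue), "camera_matrix" (3x3 intrinsics, pixels), "k1" (the pictures are not rectified: a ray, as slopes to the right and down, at radius r is drawn at 1 + k1 r^2 times it, then the intrinsics apply), "extrinsics" (4x4, takes a point from camera to world coordinates). Camera axes: x right, y down, z forward; pixel columns grow to the right and rows downward; lengths in m; the calibration is good to about 2 mm. A picture is of the moment at which its call begins. There is no depth.
- r.hand_in(): hands the job in; it is judged then, once.
The state is a dict: "time_s": time; "qpos": joint angles; "qd": joint speeds; "effort": joint torques, N m; "ee_pos": TCP position; "orientation": TCP orientation; "force": force on the tool from outside, world axes, zero at the start; "ft_torque": the same for the moment, N m; "finger_gap": finger opening in m; "grasp_force": force on a finger pad.
Only numpy, scipy, OpenCV 4.12 (cv2) and the standard library are available. Lean on these libraries where they do the work, as an engineer would, in place of code of your own. Each camera call takes 0.05 s, during which the arm holds its last target. There are 200 camera calls.

## Task

Open the stainless parts cage on the welding bench: squeeze the yellow catch fully together first, tab against post from both sides, then squeeze the blue one fully the same way. Then take the gate by its green upright grip, swing it out past its click point and keep hold of it wide open, about square to the cage front; finish still holding it there, because it swings back when let go. Do not move the other things lying about or in the cage.

Things in the scene. Friction and masses are not known exactly. Their poses are not given: they have to be found in the camera images.
- cage: fixed cage of welded stainless rod, 270 mm wide (y), 140 mm high; its 10 mm floor plate reaches 125 mm out in front. Origin on the bench, mid front, in the plane of the closed gate; x into the cage, y left along the gate, z up. A steel roof strip, top at 140 mm, lies 12 to 94 mm behind the gate plane; the two catches stand on it 55 mm behind that plane, 55 mm either side of the middle
- yellow_pinch (a point): midway between the outer faces of the yellow catch's two uprights once fully squeezed, 42 mm above the roof strip, 16 mm below their tops: put the middle between the fingers here, close along the cage's y. The post's outer face stays 15 mm to +y of it, the tab's goes from 33 to 15 mm to -y. Otherwise nothing within 30 mm of those faces rises over 15 mm above the strip. The catches swap places between runs
- yellow_tab (a joint): sliding yellow upright (tab, 20 mm in x, 10 mm in y, as tall as the post) with its steel bolt: 0 = bolt home in front of a red tooth of the gate, 0.018 m = squeezed fully towards its post (cage +y), bolt drawn clear. About 5 N of friction; stays where it is left
- yellow_post: the fixed yellow upright that the tab is squeezed towards, 20 mm (x) by 10 mm (y), 55 mm tall; origin under its centre, 3 mm above the roof strip and 10 mm to +y of yellow_pinch
- blue_pinch (a point): midway between the outer faces of the blue catch's two uprights once fully squeezed, 42 mm above the roof strip, 16 mm below their tops: put the middle between the fingers here, close along the cage's y. The post's outer face stays 15 mm to +y of it, the tab's goes from 33 to 15 mm to -y. Otherwise nothing within 30 mm of those faces rises over 15 mm above the strip. The catches swap places between runs
- blue_tab (a joint): sliding blue upright (tab, 20 mm in x, 10 mm in y, as tall as the post) with its steel bolt: 0 = bolt home in front of a red tooth of the gate, 0.018 m = squeezed fully towards its post (cage +y), bolt drawn clear. About 5 N of friction; stays where it is left
- blue_post: the fixed blue upright that the tab is squeezed towards, 20 mm (x) by 10 mm (y), 55 mm tall; origin under its centre, 3 mm above the roof strip and 10 mm to +y of blue_pinch
- gate (a joint): rod gate on a vertical hinge at the left (+y) end of the cage front: 0 = shut, grows as its free end swings out to -x and round to +y, stops at 1.75 rad. Blocked until both bolts are drawn. A spring pulls it shut (about 2 N at the grip when wide); a spring-ball click point at 0.84 to 1.06 rad takes about 5 N more. Let go when wide, it swings slowly back
- gate_hinge (a point): on the gate's vertical hinge axis, 140 mm above the bench (120 mm to +y of the cage origin)
- gate_grip: green upright round grip on the gate's top rail, 18 mm in diameter, 58 mm tall above the roof strip's height; origin on its axis 140 mm above the bench, 170 mm from the hinge axis along the gate. A sleeve that also spins freely on its own axis. The gate's red lugs reach 14 mm above the origin, the green grip stands free above that
- grip_point (a point): on the green grip's axis, 42 mm above its origin (16 mm below its top): where to take hold of it from above
- bracket: flat stainless bracket plate 120 x 45 x 5 mm with two screw heads, lying on the cage floor; origin under its centre (leave alone)
- tube_stub: short stainless tube, 32 mm across and 50 mm high, standing on the cage floor; origin under its centre (leave alone)
- magnet: red L-shaped welding magnet, 90 x 22 mm and 90 mm high, standing on the bench to the right (-y) of the cage; origin under its long foot (leave alone)
- hammer: hammer with wooden handle lying on the bench to the left; origin near its middle on the bench (leave alone)
- wrench: steel wrench lying on the bench to the right; origin near its middle on the bench (leave alone)
- spray_can: can with an orange band, 60 mm across, 160 mm high, standing on the bench to the right; origin under its centre (leave alone)
- offcut: square tube offcut 140 x 30 x 30 mm lying on the bench to the left; origin under its centre (leave alone)

How it is judged:
By the outcome, as a careful person would: the job done as asked, in the order asked, and still so for the second after the job is handed in, while the arm keeps its last pose, push and grip.
It also fails if it takes over 58 s, if anything falls off the work surface, if the arm or the gripper's body presses on something with over 40 N, if the wrist force passes 120 N, or if a joint passes its speed limit or range.

## Working session

There is one attempt and no reset: what is moved stays moved. The work goes in short steps, Python scripts to look and compute and a shell command to move; the robot and the scene stay as the last step left them, time stands still between calls to the robot, and variables do not carry over. Pictures are saved under pics/ and viewed, at most 10 in all, crops included, and the job is handed in when it is done.

```bash
mkdir -p pics; python3 - <<'E'
from workcell import r
import cv2,numpy as np
for n in("scene","top"):
    f=r.grab_frame(n); cv2.imwrite(f"pics/{n}0.png",f["img"][:,:,::-1]); print(n,f["camera_matrix"],f["k1"],f["extrinsics"])
print(r.get_state())
E
```

```text
scene [[490.47911204   0.         317.98670853]
 [  0.         490.47911204 237.2242331 ]
 [  0.           0.           1.        ]] -0.04750870038734653 [[ 0.04995266  0.87235262 -0.48631846  1.14990924]
 [ 0.99874363 -0.04168681  0.02780957 -0.05259577]
 [ 0.00398669 -0.48709662 -0.87333899  1.14596665]
 [ 0.          0.          0.          1.        ]]
top [[496.7371026    0.         322.80963268]
 [  0.         496.7371026  241.06604655]
 [  0.           0.           1.        ]] 0.02026774934330032 [[ 0.01364778 -0.99728215  0.07240205  0.50496445]
 [-0.99978384 -0.01247447  0.01663295 -0.03041145]
 [-0.01568457 -0.07261341 -0.99723683  1.41036365]
 [ 0.          0.          0.          1.        ]]
{'time_s': 0.1, 'qpos': array([-7.11615590e+01,  1.49335036e+01, -7.97797323e+00,  6.71911666e+01,
        3.34239004e-04,  9.00004015e+01]), 'qd': array([-0.00602529, -0.07747477,  0.13562432, -0.00528933, -0.01986506,
        0.00342838]), 'effort': array([ 4.32947468e-05, -4.06509840e+01,  2.54526865e+01,  1.01038351e-02,
        5.14658097e-05,  8.08324714e-07]), 'ee_pos': array([ 0.16932581, -0.49629378,  0.23053671]), 'orientation': array([[ 9.46435098e-01,  3.22893601e-01, -5.72944587e-04],
       [ 3.22894109e-01, -9.46433576e-01,  1.69738577e-03],
       [ 5.82100948e-06, -1.79146590e-03, -9.99998395e-01]]), 'force': array([-0.60815148, -0.00361244,  0.52261682]), 'ft_torque': array([ 0.01210209,  0.01396107, -0.01256985]), 'grasp_force': 0.0, 'finger_gap': 0.08572445545778155}
```

View pics/scene0.png

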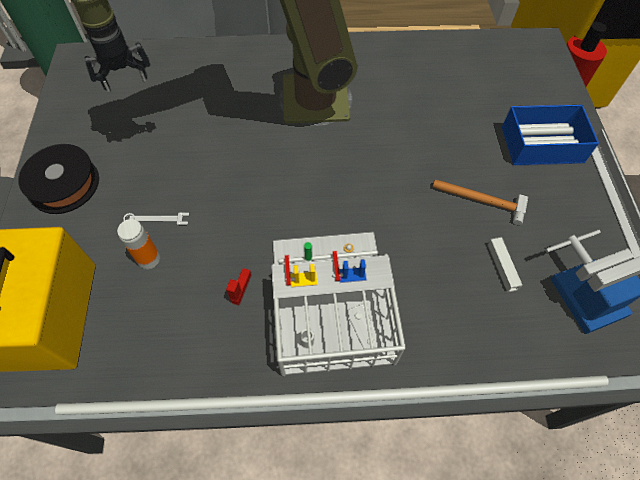

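View pics/top0.png

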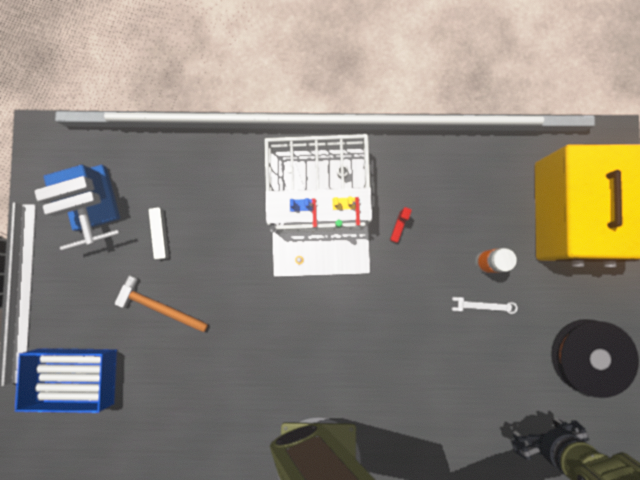

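Both views show the cage: the yellow catch is on the right (-y) at about (345,204) in the top view, blue at (301,204) and the green grip at (339,223). I'll zoom in next.

```bash
python3 - <<'E'
import cv2
a=cv2.imread("pics/scene0.png")[230:300,260:400]; b=cv2.imread("pics/top0.png")[185:285,255:385]
cv2.imwrite("pics/c1.png",cv2.resize(a,None,fx=5.7,fy=5.7,interpolation=cv2.INTER_CUBIC))
cv2.imwrite("pics/c2.png",cv2.resize(b,None,fx=6,fy=6,interpolation=cv2.INTER_CUBIC))
E
```

```text
(no output)
```

View pics/c1.png

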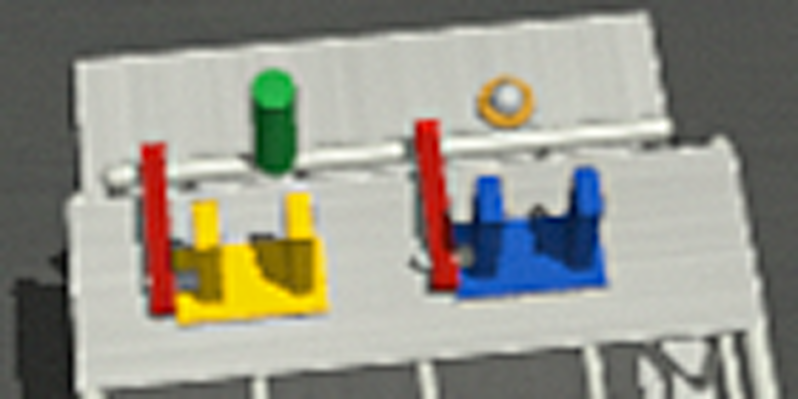

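View pics/c2.png

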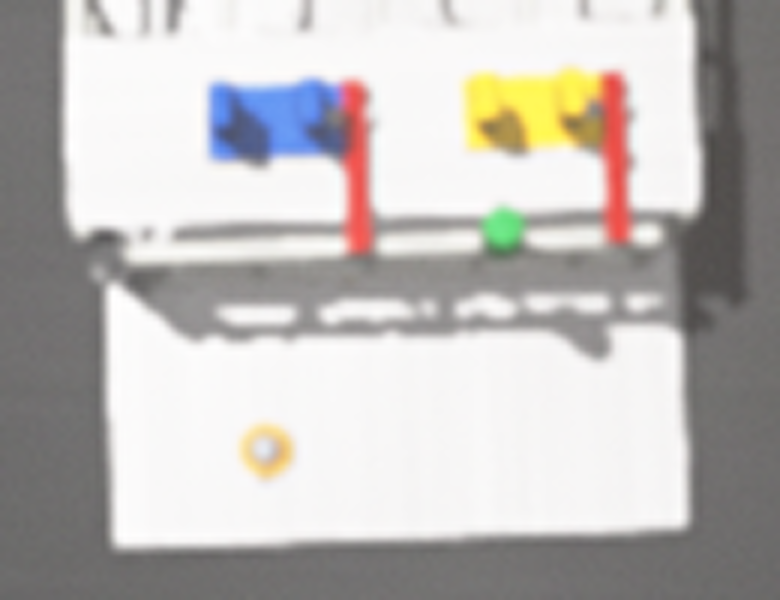

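The crops show the green grip top at (273,90) in the scene crop and (503,229) in the top crop. In the scene crop the yellow tab and post tops are at (205,223) and (298,216), and the blue ones at (488,199) and (588,190). The plate corners are also clear. I'll fit the cage pose to these points.

```bash
cat > h.py <<'E'
from workcell import r
import numpy as np, cv2
from scipy.optimize import least_squares
def proj(f,P):
    E=np.linalg.inv(f["extrinsics"]); p=P@E[:3,:3].T+E[:3,3]; s=p[:,:2]/p[:,2:]
    s=s*(1+f["k1"]*(s**2).sum(1,keepdims=True)); K=f["camera_matrix"]
    return s*[K[0,0],K[1,1]]+K[:2,2]
def cage(v,P):
    c,s=np.cos(v[2]),np.sin(v[2]); P=np.array(P,float); return np.c_[v[0]+c*P[:,0]-s*P[:,1],v[1]+s*P[:,0]+c*P[:,1],P[:,2]]
E
python3 - <<'E'
from h import *
fs=r.grab_frame("scene"); ft=r.grab_frame("top")
us=np.array([(273,90),(205,223),(298,216),(488,199),(588,190),(77,62),(648,13)])/5.7+[260,230]
ut=np.array([(503,229),(112,548),(690,527),(573,90),(486,95),(315,98),(227,102)])/6+[255,185]
def mod(v):
    y=v[3]; x=.055; z=.198
    tabs=[(x,-.055+y-.028,z),(x,-.055+y+.01,z),(x,.055+y-.028,z),(x,.055+y+.01,z)]
    g=[(0,-.05,.198)]; c=[(-.125,-.135,.01),(-.125,.135,.01)]
    return cage(v,g+tabs+c),cage(v,g+[c[1],c[0]]+tabs)
def res(v):
    a,b=mod(v); return np.r_[proj(fs,a)-us,(proj(ft,b)-ut)].ravel()
s=least_squares(res,[.6,0,0,0],loss='soft_l1'); print(s.x,np.degrees(s.x[2])); print(res(s.x).reshape(-1,2).round(1))
st=r.get_state(); R=st["orientation"]
for n,p in dict(Y=(.055,-.055+s.x[3],.182),B=(.055,.055+s.x[3],.182),G=(0,-.05,.182),H=(0,.12,.14)).items(): print(n,cage(s.x,[p])[0].round(4))
for th in [0,.3,.6,.9,1.2,1.5,1.57]: print(th,cage(s.x,[(-.17*np.sin(th),.12-.17*np.cos(th),.182)])[0].round(4))
E
```

```text
[6.38022549e-01 2.87993025e-03 4.74213564e-02 2.12944673e-04] 2.717043578493059
[[-0.7 -0.8]
 [-1.8 -0.3]
 [-0.4 -0.6]
 [-0.4 -0.5]
 [-0.4 -0.4]
 [-1.4 -1. ]
 [-0.5 -0.8]
 [-0.7 -1.2]
 [-0.6 -0.5]
 [-1.  -0.3]
 [ 0.1 -0.7]
 [-0.8 -1. ]
 [-1.5 -0.4]
 [-2.3 -0.6]]
Y [ 0.6956 -0.0492  0.182 ]
B [0.6903 0.0606 0.182 ]
G [ 0.6404 -0.0471  0.182 ]
H [0.6323 0.1227 0.14  ]
0 [ 0.6404 -0.0471  0.182 ]
0.3 [ 0.5899 -0.0419  0.182 ]
0.6 [ 0.5431 -0.022   0.182 ]
0.9 [0.5043 0.0109 0.182 ]
1.2 [0.477  0.0537 0.182 ]
1.5 [0.4635 0.1027 0.182 ]
1.57 [0.4625 0.1146 0.182 ]
```

```bash
cat >> h.py <<'E'
V=[.6380,.0029,.04742]
def to(p,z=.163):
    st=r.get_state(); R=st["orientation"]; q=cage(V,[[p[0],p[1],z]])[0]
    print("t",st["time_s"],"d_tool",(R.T@(q-st["ee_pos"])).round(4),"yaw_err(rz)",round(float(np.arctan2(-R[1,0],R[0,0])+V[2]),4)); print("F",st["force"].round(1),"gap",st["finger_gap"],"gf",st["grasp_force"],"tilt",R[:,2].round(4))
E
python3 -m jog '[{"tz":-0.035,"rz":0.14,"jaw":1},{"tz":-0.035,"rz":0.141,"jaw":1},{"jaw":1},{"jaw":1},{"jaw":1}]'
python3 -c "
from h import *
to((.055,-.055))"
```

```text
t 0.2 d_tool [ 0.6423 -0.2531  0.0681] yaw_err(rz) -0.2814
F [ 0.2 -0.4  0. ] gap 0.08546628160564687 gf 0.0 tilt [-4.0e-04  1.2e-03 -1.0e+00]invalid input at $[0]: expected keys tx, ty, tz, rx, ry, rz, jaw
```

```bash
python3 -m jog '[{"tx":0,"ty":0,"tz":-0.035,"rx":0,"ry":0,"rz":0.14,"jaw":1},{"tx":0,"ty":0,"tz":-0.035,"rx":0,"ry":0,"rz":0.141,"jaw":1},{"tx":0,"ty":0,"tz":0,"rx":0,"ry":0,"rz":0,"jaw":1},{"tx":0,"ty":0,"tz":0,"rx":0,"ry":0,"rz":0,"jaw":1},{"tx":0,"ty":0,"tz":0,"rx":0,"ry":0,"rz":0,"jaw":1}]'
python3 -c "
from h import *
to((.055,-.055))"
```

```text
time_s: 0.7
ee_pos: [0.1693, -0.4963, 0.3002]
orientation: [[0.999, 0.048, -0.001], [0.048, -0.999, 0.002], [-0.001, -0.002, -1.0]]
force: [0.2, 0.2, -0.6]
finger_gap: 0.0852
grasp_force: 0.0
t 0.7 d_tool [ 0.5473 -0.4206  0.1377] yaw_err(rz) -0.001
F [ 0.2  0.2 -0.6] gap 0.08522211298136997 gf 0.0 tilt [-6.0e-04  1.9e-03 -1.0e+00]
```

```bash
python3 -m jog '[{"tx":0.027,"ty":-0.021,"tz":0,"rx":0,"ry":0,"rz":0,"jaw":1},{"tx":0.027,"ty":-0.021,"tz":0,"rx":0,"ry":0,"rz":0,"jaw":1},{"tx":0.027,"ty":-0.021,"tz":0,"rx":0,"ry":0,"rz":0,"jaw":1},{"tx":0.027,"ty":-0.021,"tz":0,"rx":0,"ry":0,"rz":0,"jaw":1},{"tx":0.027,"ty":-0.021,"tz":0,"rx":0,"ry":0,"rz":0,"jaw":1},{"tx":0.027,"ty":-0.021,"tz":0,"rx":0,"ry":0,"rz":0,"jaw":1},{"tx":0.027,"ty":-0.021,"tz":0,"rx":0,"ry":0,"rz":0,"jaw":1},{"tx":0.027,"ty":-0.021,"tz":0,"rx":0,"ry":0,"rz":0,"jaw":1},{"tx":0.027,"ty":-0.021,"tz":0,"rx":0,"ry":0,"rz":0,"jaw":1},{"tx":0.027,"ty":-0.021,"tz":0,"rx":0,"ry":0,"rz":0,"jaw":1}]'
python3 -m jog '[{"tx":0.027,"ty":-0.021,"tz":0,"rx":0,"ry":0,"rz":0,"jaw":1},{"tx":0.027,"ty":-0.021,"tz":0,"rx":0,"ry":0,"rz":0,"jaw":1},{"tx":0.027,"ty":-0.021,"tz":0,"rx":0,"ry":0,"rz":0,"jaw":1},{"tx":0.027,"ty":-0.021,"tz":0,"rx":0,"ry":0,"rz":0,"jaw":1},{"tx":0.027,"ty":-0.021,"tz":0,"rx":0,"ry":0,"rz":0,"jaw":1},{"tx":0.027,"ty":-0.021,"tz":0,"rx":0,"ry":0,"rz":0,"jaw":1},{"tx":0.027,"ty":-0.021,"tz":0,"rx":0,"ry":0,"rz":0,"jaw":1},{"tx":0.027,"ty":-0.021,"tz":0,"rx":0,"ry":0,"rz":0,"jaw":1},{"tx":0,"ty":0,"tz":0,"rx":0,"ry":0,"rz":0,"jaw":1},{"tx":0,"ty":0,"tz":0,"rx":0,"ry":0,"rz":0,"jaw":1}]'
python3 -c "
from h import *
to((.055,-.055))"
```

```text
time_s: 1.7
ee_pos: [0.4293, -0.2727, 0.2997]
orientation: [[0.999, 0.048, -0.003], [0.048, -0.999, 0.002], [-0.002, -0.002, -1.0]]
force: [-0.2, -0.1, 0.0]
finger_gap: 0.0853
grasp_force: 0.0
time_s: 2.7
ee_pos: [0.6364, -0.0955, 0.2992]
orientation: [[0.999, 0.049, -0.004], [0.049, -0.999, 0.0], [-0.004, -0.0, -1.0]]
force: [-0.6, -0.2, -0.4]
finger_gap: 0.0854
grasp_force: 0.0
t 2.7 d_tool [ 0.0618 -0.043   0.136 ] yaw_err(rz) -0.0021
F [-0.6 -0.2 -0.4] gap 0.08535391312957936 gf 0.0 tilt [-3.8e-03  1.0e-04 -1.0e+00]
```

```bash
python3 -m jog '[{"tx":0.02,"ty":-0.014,"tz":0,"rx":0,"ry":0,"rz":0,"jaw":1},{"tx":0.02,"ty":-0.014,"tz":0.02,"rx":0,"ry":0,"rz":0,"jaw":1},{"tx":0.022,"ty":-0.015,"tz":0.02,"rx":0,"ry":0,"rz":0,"jaw":1},{"tx":0,"ty":0,"tz":0.016,"rx":0,"ry":0,"rz":0,"jaw":1},{"tx":0,"ty":0,"tz":0,"rx":0,"ry":0,"rz":0,"jaw":1},{"tx":0,"ty":0,"tz":0,"rx":0,"ry":0,"rz":0,"jaw":1}]'
python3 - <<'E'
from h import *
to((.055,-.055))
a=r.grab_frame("scene")["img"][190:320,240:400,::-1]
cv2.imwrite("pics/c3.png",cv2.resize(a,None,fx=4.5,fy=4.5,interpolation=cv2.INTER_CUBIC))
E
```

```text
time_s: 3.3
ee_pos: [0.6955, -0.0512, 0.2452]
orientation: [[0.999, 0.047, -0.002], [0.047, -0.999, -0.0], [-0.002, 0.0, -1.0]]
force: [0.3, -0.3, 0.1]
finger_gap: 0.0857
grasp_force: 0.0
t 3.3 d_tool [ 0.0003 -0.0018  0.0822] yaw_err(rz) 0.0008
F [ 0.3 -0.3  0.1] gap 0.08565040720518809 gf 0.0 tilt [-1.9e-03 -2.0e-04 -1.0e+00]
```

View pics/c3.png

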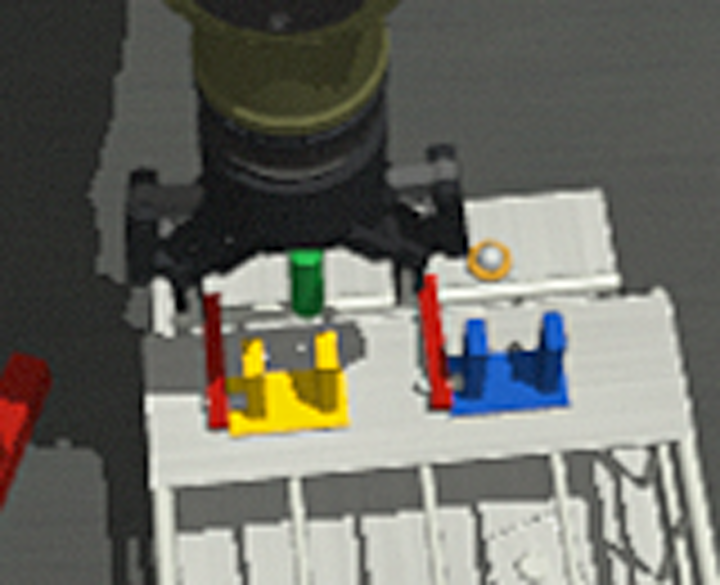

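The gripper straddles the yellow catch in y, with its fingers at about x=170 and x=410 in the crop and the uprights at 253 and 327. I'll descend.

```bash
python3 -m jog '[{"tx":0,"ty":-0.001,"tz":0.02,"rx":0,"ry":0,"rz":0,"jaw":1},{"tx":0,"ty":-0.001,"tz":0.02,"rx":0,"ry":0,"rz":0,"jaw":1},{"tx":0,"ty":0,"tz":0.02,"rx":0,"ry":0,"rz":0,"jaw":1},{"tx":0,"ty":0,"tz":0.01,"rx":0,"ry":0,"rz":0,"jaw":1},{"tx":0,"ty":0,"tz":0.01,"rx":0,"ry":0,"rz":0,"jaw":1},{"tx":0,"ty":0,"tz":0,"rx":0,"ry":0,"rz":0,"jaw":1},{"tx":0,"ty":0,"tz":0,"rx":0,"ry":0,"rz":0,"jaw":1},{"tx":0,"ty":0,"tz":0,"rx":0,"ry":0,"rz":0,"jaw":1}]'
python3 - <<'E'
from h import *
to((.055,-.055))
E
```

```text
time_s: 4.15
ee_pos: [0.6974, -0.0483, 0.1665]
orientation: [[0.999, 0.048, 0.002], [0.048, -0.999, -0.0], [0.002, 0.0, -1.0]]
force: [0.9, 0.6, 0.1]
finger_gap: 0.0849
grasp_force: 0.0
t 4.15 d_tool [-0.0019  0.001   0.0035] yaw_err(rz) -0.0003
F [0.9 0.6 0.1] gap 0.08490043790057177 gf 0.0 tilt [ 2.1e-03 -1.0e-04 -1.0e+00]
```

```bash
python3 -m jog '[{"tx":-0.001,"ty":0.001,"tz":0.002,"rx":0,"ry":0,"rz":0,"jaw":0.6},{"tx":0,"ty":0,"tz":0,"rx":0,"ry":0,"rz":0,"jaw":0.45},{"tx":0,"ty":0,"tz":0,"rx":0,"ry":0,"rz":0,"jaw":0.2},{"tx":0,"ty":0,"tz":0,"rx":0,"ry":0,"rz":0,"jaw":0},{"tx":0,"ty":0,"tz":0,"rx":0,"ry":0,"rz":0,"jaw":0},{"tx":0,"ty":0,"tz":0,"rx":0,"ry":0,"rz":0,"jaw":0},{"tx":0,"ty":0,"tz":0,"rx":0,"ry":0,"rz":0,"jaw":0},{"tx":0,"ty":0,"tz":0,"rx":0,"ry":0,"rz":0,"jaw":0}]'
python3 - <<'E'
from h import *
to((.055,-.055))
E
```

```text
time_s: 4.95
ee_pos: [0.6964, -0.0484, 0.1652]
orientation: [[0.999, 0.049, 0.002], [0.049, -0.999, -0.0], [0.002, 0.0, -1.0]]
force: [-2.2, 4.4, 6.0]
finger_gap: 0.0276
grasp_force: 61.3
t 4.95 d_tool [-0.0009  0.0009  0.0022] yaw_err(rz) -0.0014
F [-2.2  4.4  6. ] gap 0.027551464757334686 gf 61.317402720451355 tilt [ 2.5e-03 -2.0e-04 -1.0e+00]
```

```bash
python3 -m jog '[{"tx":0,"ty":0,"tz":0,"rx":0,"ry":0,"rz":0,"jaw":0},{"tx":0,"ty":0,"tz":0,"rx":0,"ry":0,"rz":0,"jaw":0},{"tx":0,"ty":0,"tz":0,"rx":0,"ry":0,"rz":0,"jaw":0},{"tx":0,"ty":0,"tz":0,"rx":0,"ry":0,"rz":0,"jaw":1},{"tx":0,"ty":0,"tz":0,"rx":0,"ry":0,"rz":0,"jaw":1},{"tx":0,"ty":0,"tz":0,"rx":0,"ry":0,"rz":0,"jaw":1},{"tx":0,"ty":0,"tz":0,"rx":0,"ry":0,"rz":0,"jaw":1},{"tx":0,"ty":0,"tz":0,"rx":0,"ry":0,"rz":0,"jaw":1},{"tx":0,"ty":0,"tz":0,"rx":0,"ry":0,"rz":0,"jaw":1},{"tx":0,"ty":0,"tz":0,"rx":0,"ry":0,"rz":0,"jaw":1}]'
python3 -m jog '[{"tx":0,"ty":0,"tz":-0.02,"rx":0,"ry":0,"rz":0,"jaw":1},{"tx":0,"ty":0,"tz":-0.03,"rx":0,"ry":0,"rz":0,"jaw":1},{"tx":0,"ty":0,"tz":-0.03,"rx":0,"ry":0,"rz":0,"jaw":1},{"tx":0,"ty":-0.02,"tz":0,"rx":0,"ry":0,"rz":0,"jaw":1},{"tx":0,"ty":-0.03,"tz":0,"rx":0,"ry":0,"rz":0,"jaw":1},{"tx":0,"ty":-0.03,"tz":0,"rx":0,"ry":0,"rz":0,"jaw":1},{"tx":0,"ty":-0.029,"tz":0,"rx":0,"ry":0,"rz":0,"jaw":1},{"tx":0,"ty":0,"tz":0,"rx":0,"ry":0,"rz":0,"jaw":1},{"tx":0,"ty":0,"tz":0,"rx":0,"ry":0,"rz":0,"jaw":1}]'
python3 - <<'E'
from h import *
to((.055,.055))
a=r.grab_frame("scene")["img"][190:320,240:400,::-1]
cv2.imwrite("pics/c4.png",cv2.resize(a,None,fx=4.5,fy=4.5,interpolation=cv2.INTER_CUBIC))
E
```

```text
time_s: 5.95
ee_pos: [0.6957, -0.0492, 0.1632]
orientation: [[0.999, 0.048, -0.0], [0.048, -0.999, 0.0], [-0.0, -0.0, -1.0]]
force: [-0.2, -0.4, -0.6]
finger_gap: 0.0857
grasp_force: 0.0
time_s: 6.85
ee_pos: [0.6911, 0.0492, 0.2429]
orientation: [[0.998, 0.068, -0.001], [0.068, -0.998, 0.008], [-0.001, -0.008, -1.0]]
force: [0.5, -0.6, -0.2]
finger_gap: 0.0852
grasp_force: 0.0
t 6.85 d_tool [ 0.0001 -0.0106  0.08  ] yaw_err(rz) -0.021
F [ 0.5 -0.6 -0.2] gap 0.08515833724422545 gf 0.0 tilt [-0.0012  0.008  -1.    ]
```

View pics/c4.png

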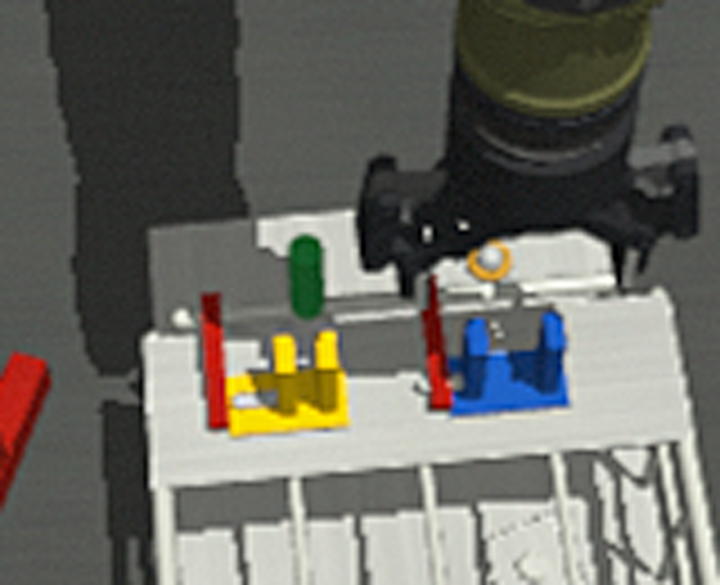

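The yellow tab moved from 253 to 285, hard up to its post at 327. The arm was still settling, so I'll let it settle before descending on blue.

```bash
python3 -m jog '[{"tx":0,"ty":0,"tz":0,"rx":0,"ry":0,"rz":0,"jaw":1},{"tx":0,"ty":0,"tz":0,"rx":0,"ry":0,"rz":0,"jaw":1},{"tx":0,"ty":0,"tz":0.02,"rx":0,"ry":0,"rz":0,"jaw":1},{"tx":0,"ty":0,"tz":0,"rx":0,"ry":0,"rz":0,"jaw":1},{"tx":0,"ty":0,"tz":0,"rx":0,"ry":0,"rz":0,"jaw":1}]'
python3 - <<'E'
from h import *
to((.055,.055))
E
```

```text
time_s: 7.4
ee_pos: [0.6908, 0.0489, 0.223]
orientation: [[0.998, 0.067, -0.002], [0.067, -0.998, 0.009], [-0.001, -0.009, -1.0]]
force: [0.1, -0.7, -0.2]
finger_gap: 0.0855
grasp_force: 0.0
t 7.4 d_tool [ 0.0004 -0.0111  0.0601] yaw_err(rz) -0.0199
F [ 0.1 -0.7 -0.2] gap 0.08548353446230397 gf 0.0 tilt [-0.0021  0.0087 -1.    ]
```

```bash
python3 -m jog '[{"tx":0,"ty":-0.011,"tz":0,"rx":-0.009,"ry":0.002,"rz":0.02,"jaw":1},{"tx":0,"ty":0,"tz":0,"rx":0,"ry":0,"rz":0,"jaw":1},{"tx":0,"ty":0,"tz":0,"rx":0,"ry":0,"rz":0,"jaw":1},{"tx":0,"ty":0,"tz":0.01,"rx":0,"ry":0,"rz":0,"jaw":1},{"tx":0,"ty":0,"tz":0,"rx":0,"ry":0,"rz":0,"jaw":1}]'
python3 - <<'E'
from h import *
to((.055,.055))
E
```

```text
time_s: 7.9
ee_pos: [0.6904, 0.05, 0.2118]
orientation: [[0.998, 0.069, -0.001], [0.069, -0.998, 0.009], [-0.001, -0.009, -1.0]]
force: [-0.0, -0.1, 0.1]
finger_gap: 0.0855
grasp_force: 0.0
t 7.9 d_tool [ 0.0007 -0.01    0.0489] yaw_err(rz) -0.0214
F [-0.  -0.1  0.1] gap 0.08547087930898131 gf 0.0 tilt [-0.0013  0.0087 -1.    ]
```

```bash
python3 - <<'E'
from h import *
s=r.get_state(); print(s["qpos"].round(2),s["qd"].round(2),s["effort"].round(1),s["ft_torque"].round(2))
E
```

```text
[  3.91  32.45  17.09  74.68   0.5  179.97] [-0.08 -0.09  0.75  1.23 -0.08 -0.03] [ -0.  -59.2  26.9  -0.3   0.    0. ] [ 0.04  0.01 -0.01]
```

Joint 6 is at its 180° limit, so I'll rise and take the half-turn grasp instead.

```bash
python3 -m jog '[{"tx":0,"ty":0,"tz":-0.04,"rx":0,"ry":0,"rz":0,"jaw":1},{"tx":0,"ty":0,"tz":-0.04,"rx":0,"ry":0,"rz":0,"jaw":1},{"tx":0,"ty":0,"tz":0,"rx":0,"ry":0,"rz":-0.149,"jaw":1},{"tx":0,"ty":0,"tz":0,"rx":0,"ry":0,"rz":-0.149,"jaw":1},{"tx":0,"ty":0,"tz":0,"rx":0,"ry":0,"rz":-0.149,"jaw":1},{"tx":0,"ty":0,"tz":0,"rx":0,"ry":0,"rz":-0.149,"jaw":1},{"tx":0,"ty":0,"tz":0,"rx":0,"ry":0,"rz":-0.149,"jaw":1},{"tx":0,"ty":0,"tz":0,"rx":0,"ry":0,"rz":-0.149,"jaw":1},{"tx":0,"ty":0,"tz":0,"rx":0,"ry":0,"rz":-0.149,"jaw":1},{"tx":0,"ty":0,"tz":0,"rx":0,"ry":0,"rz":-0.149,"jaw":1}]'
python3 -m jog '[{"tx":0,"ty":0,"tz":0,"rx":0,"ry":0,"rz":-0.149,"jaw":1},{"tx":0,"ty":0,"tz":0,"rx":0,"ry":0,"rz":-0.149,"jaw":1},{"tx":0,"ty":0,"tz":0,"rx":0,"ry":0,"rz":-0.149,"jaw":1},{"tx":0,"ty":0,"tz":0,"rx":0,"ry":0,"rz":-0.149,"jaw":1},{"tx":0,"ty":0,"tz":0,"rx":0,"ry":0,"rz":-0.149,"jaw":1},{"tx":0,"ty":0,"tz":0,"rx":0,"ry":0,"rz":-0.149,"jaw":1},{"tx":0,"ty":0,"tz":0,"rx":0,"ry":0,"rz":-0.149,"jaw":1},{"tx":0,"ty":0,"tz":0,"rx":0,"ry":0,"rz":-0.149,"jaw":1},{"tx":0,"ty":0,"tz":0,"rx":0,"ry":0,"rz":-0.149,"jaw":1},{"tx":0,"ty":0,"tz":0,"rx":0,"ry":0,"rz":-0.149,"jaw":1}]'
python3 -m jog '[{"tx":0,"ty":0,"tz":0,"rx":0,"ry":0,"rz":-0.149,"jaw":1},{"tx":0,"ty":0,"tz":0,"rx":0,"ry":0,"rz":-0.149,"jaw":1},{"tx":0,"ty":0,"tz":0,"rx":0,"ry":0,"rz":-0.138,"jaw":1},{"tx":0,"ty":0,"tz":0,"rx":0,"ry":0,"rz":0,"jaw":1},{"tx":0,"ty":0,"tz":0,"rx":0,"ry":0,"rz":0,"jaw":1},{"tx":0,"ty":0,"tz":0,"rx":0,"ry":0,"rz":0,"jaw":1}]'
python3 - <<'E'
from h import *
to((.055,.055)); print(r.get_state()["qpos"].round(1))
E
```

```text
time_s: 8.9
ee_pos: [0.6909, 0.0493, 0.293]
orientation: [[0.299, 0.954, 0.0], [0.954, -0.299, 0.009], [0.009, -0.002, -1.0]]
force: [-1.1, -0.1, -0.4]
finger_gap: 0.0856
grasp_force: 0.0
time_s: 9.9
ee_pos: [0.6909, 0.0493, 0.293]
orientation: [[-0.927, 0.375, 0.0], [0.375, 0.927, 0.009], [0.003, 0.008, -1.0]]
force: [0.4, 0.5, 0.1]
finger_gap: 0.085
grasp_force: 0.0
time_s: 10.5
ee_pos: [0.691, 0.0493, 0.2932]
orientation: [[-0.999, -0.043, 0.001], [-0.043, 0.999, 0.009], [-0.001, 0.009, -1.0]]
force: [0.0, 0.2, -0.1]
finger_gap: 0.0855
grasp_force: 0.0
t 10.5 d_tool [0.0004 0.01   0.1303] yaw_err(rz) 3.1457
F [ 0.   0.2 -0.1] gap 0.08547159429006736 gf 0.0 tilt [ 9.0e-04  8.9e-03 -1.0e+00]
[ 3.8 32.3 28.8 86.4  0.5  1.4]
```

```bash
python3 -m jog '[{"tx":0,"ty":0.01,"tz":0.02,"rx":0.009,"ry":0,"rz":-0.004,"jaw":1},{"tx":0,"ty":0,"tz":0.02,"rx":0,"ry":0,"rz":0,"jaw":1},{"tx":0,"ty":0,"tz":0.02,"rx":0,"ry":0,"rz":0,"jaw":1},{"tx":0,"ty":0,"tz":0,"rx":0,"ry":0,"rz":0,"jaw":1},{"tx":0,"ty":0,"tz":0,"rx":0,"ry":0,"rz":0,"jaw":1},{"tx":0,"ty":0,"tz":0,"rx":0,"ry":0,"rz":0,"jaw":1}]'
python3 - <<'E'
from h import *
to((.055,.055)); print(r.get_state()["qpos"].round(1))
E
```

```text
time_s: 11.1
ee_pos: [0.6914, 0.0595, 0.235]
orientation: [[-0.999, -0.049, 0.004], [-0.049, 0.999, 0.0], [-0.004, -0.0, -1.0]]
force: [0.6, 0.2, -0.2]
finger_gap: 0.0854
grasp_force: 0.0
t 11.1 d_tool [0.0013 0.001  0.072 ] yaw_err(rz) 3.1404
F [ 0.6  0.2 -0.2] gap 0.08535342498653532 gf 0.0 tilt [ 3.8e-03  1.0e-04 -1.0e+00]
[ 4.9 32.2 20.1 77.7 -0.   2.1]
```

```bash
python3 -m jog '[{"tx":0.001,"ty":0.001,"tz":0.02,"rx":0,"ry":0.003,"rz":0,"jaw":1},{"tx":0,"ty":0,"tz":0.02,"rx":0,"ry":0,"rz":0,"jaw":1},{"tx":0,"ty":0,"tz":0.02,"rx":0,"ry":0,"rz":0,"jaw":1},{"tx":0,"ty":0,"tz":0.01,"rx":0,"ry":0,"rz":0,"jaw":1},{"tx":0,"ty":0,"tz":0.002,"rx":0,"ry":0,"rz":0,"jaw":1},{"tx":0,"ty":0,"tz":0,"rx":0,"ry":0,"rz":0,"jaw":1},{"tx":0,"ty":0,"tz":0,"rx":0,"ry":0,"rz":0,"jaw":1},{"tx":0,"ty":0,"tz":0,"rx":0,"ry":0,"rz":0,"jaw":1}]'
python3 - <<'E'
from h import *
to((.055,.055))
E
```

```text
time_s: 11.9
ee_pos: [0.6905, 0.0605, 0.1628]
orientation: [[-0.999, -0.049, 0.001], [-0.049, 0.999, 0.0], [-0.001, -0.0, -1.0]]
force: [0.1, 0.6, -0.6]
finger_gap: 0.0856
grasp_force: 0.0
t 11.9 d_tool [ 0.0001 -0.     -0.0002] yaw_err(rz) 3.1399
F [ 0.1  0.6 -0.6] gap 0.08559778742380175 gf 0.0 tilt [ 8.e-04  0.e+00 -1.e+00]
```

```bash
python3 -m jog '[{"tx":0,"ty":0,"tz":0,"rx":0,"ry":0,"rz":0,"jaw":0.6},{"tx":0,"ty":0,"tz":0,"rx":0,"ry":0,"rz":0,"jaw":0.45},{"tx":0,"ty":0,"tz":0,"rx":0,"ry":0,"rz":0,"jaw":0.2},{"tx":0,"ty":0,"tz":0,"rx":0,"ry":0,"rz":0,"jaw":0},{"tx":0,"ty":0,"tz":0,"rx":0,"ry":0,"rz":0,"jaw":0},{"tx":0,"ty":0,"tz":0,"rx":0,"ry":0,"rz":0,"jaw":0},{"tx":0,"ty":0,"tz":0,"rx":0,"ry":0,"rz":0,"jaw":0},{"tx":0,"ty":0,"tz":0,"rx":0,"ry":0,"rz":0,"jaw":0},{"tx":0,"ty":0,"tz":0,"rx":0,"ry":0,"rz":0,"jaw":0},{"tx":0,"ty":0,"tz":0,"rx":0,"ry":0,"rz":0,"jaw":0}]'
python3 -m jog '[{"tx":0,"ty":0,"tz":0,"rx":0,"ry":0,"rz":0,"jaw":1},{"tx":0,"ty":0,"tz":0,"rx":0,"ry":0,"rz":0,"jaw":1},{"tx":0,"ty":0,"tz":0,"rx":0,"ry":0,"rz":0,"jaw":1},{"tx":0,"ty":0,"tz":0,"rx":0,"ry":0,"rz":0,"jaw":1},{"tx":0,"ty":0,"tz":0,"rx":0,"ry":0,"rz":0,"jaw":1},{"tx":0,"ty":0,"tz":0,"rx":0,"ry":0,"rz":0,"jaw":1},{"tx":0,"ty":0,"tz":-0.02,"rx":0,"ry":0,"rz":0,"jaw":1},{"tx":0,"ty":0,"tz":-0.03,"rx":0,"ry":0,"rz":0,"jaw":1},{"tx":0,"ty":0,"tz":-0.03,"rx":0,"ry":0,"rz":0,"jaw":1},{"tx":0,"ty":0,"tz":0,"rx":0,"ry":0,"rz":0,"jaw":1}]'
python3 - <<'E'
from h import *
to((0,-.05))
a=r.grab_frame("scene")["img"][190:320,240:400,::-1]
cv2.imwrite("pics/c5.png",cv2.resize(a,None,fx=4.5,fy=4.5,interpolation=cv2.INTER_CUBIC))
E
```

```text
time_s: 12.9
ee_pos: [0.6903, 0.0614, 0.1634]
orientation: [[-0.999, -0.05, 0.001], [-0.05, 0.999, 0.0], [-0.001, 0.0, -1.0]]
force: [-0.8, 3.7, 5.9]
finger_gap: 0.0275
grasp_force: 61.1
time_s: 13.9
ee_pos: [0.6922, 0.0606, 0.2467]
orientation: [[-0.999, -0.049, 0.007], [-0.049, 0.999, 0.001], [-0.007, 0.0, -1.0]]
force: [-0.4, 0.3, 0.3]
finger_gap: 0.0854
grasp_force: 0.0
t 13.9 d_tool [ 0.0577 -0.105   0.0833] yaw_err(rz) 3.1399
F [-0.4  0.3  0.3] gap 0.08544584075057195 gf 0.0 tilt [ 7.4e-03  6.0e-04 -1.0e+00]
```

View pics/c5.png

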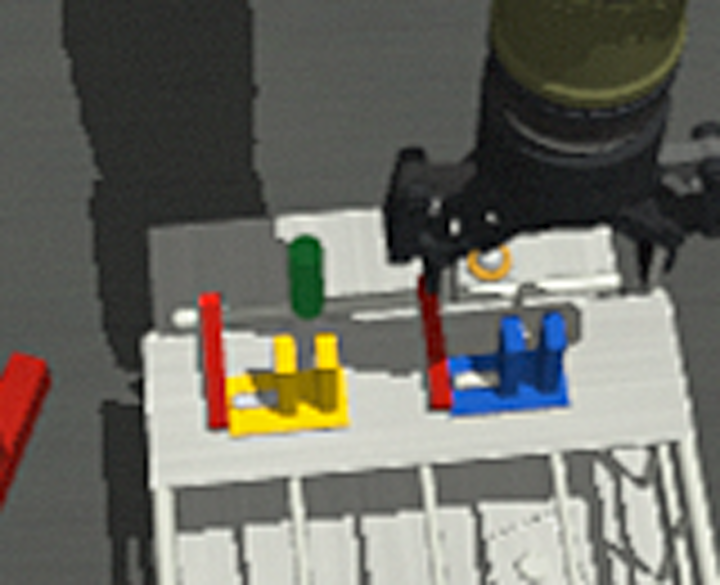

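Both tabs now sit against their posts (yellow 285/327, blue 512/552). Next is the green grip.

```bash
python3 -m jog '[{"tx":0.01,"ty":-0.02,"tz":0,"rx":0,"ry":0.007,"rz":0,"jaw":1},{"tx":0.015,"ty":-0.03,"tz":0,"rx":0,"ry":0,"rz":0,"jaw":1},{"tx":0.017,"ty":-0.03,"tz":0,"rx":0,"ry":0,"rz":0,"jaw":1},{"tx":0.016,"ty":-0.025,"tz":0,"rx":0,"ry":0,"rz":0,"jaw":1},{"tx":0,"ty":0,"tz":0.02,"rx":0,"ry":0,"rz":0,"jaw":1},{"tx":0,"ty":0,"tz":0,"rx":0,"ry":0,"rz":0,"jaw":1},{"tx":0,"ty":0,"tz":0,"rx":0,"ry":0,"rz":0,"jaw":1}]'
python3 - <<'E'
from h import *
to((0,-.05)); print(r.get_state()["qpos"].round(1))
E
```

```text
time_s: 14.65
ee_pos: [0.6355, -0.0477, 0.2206]
orientation: [[-0.999, -0.049, -0.012], [-0.049, 0.999, -0.0], [0.012, 0.0, -1.0]]
force: [0.5, -0.6, 0.7]
finger_gap: 0.0855
grasp_force: 0.0
t 14.65 d_tool [-0.0056  0.0004  0.0576] yaw_err(rz) 3.1404
F [ 0.5 -0.6  0.7] gap 0.08545280484514138 gf 0.0 tilt [-1.180e-02 -3.000e-04 -9.999e-01]
[-4.3 26.9  8.9 72.6 -0.1 -7. ]
```

```bash
python3 -m jog '[{"tx":-0.002,"ty":0,"tz":0,"rx":0,"ry":-0.007,"rz":0,"jaw":1},{"tx":0,"ty":0,"tz":0.01,"rx":0,"ry":0,"rz":0,"jaw":1},{"tx":0,"ty":0,"tz":0,"rx":0,"ry":0,"rz":0,"jaw":1},{"tx":0,"ty":0,"tz":0,"rx":0,"ry":0,"rz":0,"jaw":1},{"tx":0,"ty":0,"tz":0,"rx":0,"ry":0,"rz":0,"jaw":1}]'
python3 - <<'E'
from h import *
to((0,-.05))
E
```

```text
time_s: 15.15
ee_pos: [0.6389, -0.047, 0.212]
orientation: [[-0.999, -0.05, -0.001], [-0.05, 0.999, -0.0], [0.001, -0.0, -1.0]]
force: [0.1, -0.6, -0.5]
finger_gap: 0.0854
grasp_force: 0.0
t 15.15 d_tool [-0.0015 -0.0001  0.049 ] yaw_err(rz) 3.1394
F [ 0.1 -0.6 -0.5] gap 0.08536129423093462 gf 0.0 tilt [-1.3e-03 -2.0e-04 -1.0e+00]
```

```bash
python3 -m jog '[{"tx":-0.001,"ty":0,"tz":0.016,"rx":0,"ry":0,"rz":0,"jaw":1},{"tx":0,"ty":0,"tz":0.016,"rx":0,"ry":0,"rz":0,"jaw":1},{"tx":0,"ty":0,"tz":0.014,"rx":0,"ry":0,"rz":0,"jaw":1},{"tx":0,"ty":0,"tz":0,"rx":0,"ry":0,"rz":0,"jaw":1},{"tx":0,"ty":0,"tz":0,"rx":0,"ry":0,"rz":0,"jaw":0.5},{"tx":0,"ty":0,"tz":0,"rx":0,"ry":0,"rz":0,"jaw":0.3},{"tx":0,"ty":0,"tz":0,"rx":0,"ry":0,"rz":0,"jaw":0},{"tx":0,"ty":0,"tz":0,"rx":0,"ry":0,"rz":0,"jaw":0},{"tx":0,"ty":0,"tz":0,"rx":0,"ry":0,"rz":0,"jaw":0},{"tx":0,"ty":0,"tz":0,"rx":0,"ry":0,"rz":0,"jaw":0}]'
python3 - <<'E'
from h import *
to((0,-.05))
E
```

```text
time_s: 16.15
ee_pos: [0.6402, -0.0469, 0.1667]
orientation: [[-0.999, -0.049, -0.0], [-0.049, 0.999, 0.0], [0.0, 0.0, -1.0]]
force: [-1.4, 1.0, 3.3]
finger_gap: 0.016
grasp_force: 58.4
t 16.15 d_tool [-0.0002 -0.0001  0.0037] yaw_err(rz) 3.1397
F [-1.4  1.   3.3] gap 0.016038412303799418 gf 58.437843918800354 tilt [-1.e-04  2.e-04 -1.e+00]
```

```bash
python3 -m jog '[{"tx":0.0068,"ty":0.0001,"tz":0,"rx":0,"ry":0,"rz":0,"jaw":0},{"tx":0.0068,"ty":0.0004,"tz":0,"rx":0,"ry":0,"rz":0,"jaw":0},{"tx":0.0135,"ty":0.0016,"tz":0,"rx":0,"ry":0,"rz":0,"jaw":0},{"tx":0.0133,"ty":0.0027,"tz":0,"rx":0,"ry":0,"rz":0,"jaw":0},{"tx":0.0131,"ty":0.0038,"tz":0,"rx":0,"ry":0,"rz":0,"jaw":0},{"tx":0.0127,"ty":0.0048,"tz":0,"rx":0,"ry":0,"rz":0,"jaw":0},{"tx":0,"ty":0,"tz":0,"rx":0,"ry":0,"rz":0,"jaw":0},{"tx":0,"ty":0,"tz":0,"rx":0,"ry":0,"rz":0,"jaw":0}]'
cat >> h.py <<'E'
def th():
    st=r.get_state(); d=cage([0,0,-V[2]],[st["ee_pos"]-[*cage(V,[[0,.12,0]])[0][:2],0]])[0]
    print("theta",np.arctan2(-d[0],-d[1]).round(3),"rad",np.hypot(d[0],d[1]).round(4)); th=np.arctan2(-d[0],-d[1])
    print(st["force"].round(1),st["finger_gap"].round(4),st["grasp_force"].round(1),st["ee_pos"].round(4),st["orientation"][:,2].round(3),st["qpos"].round(1))
E
python3 - <<'E'
from h import *
th()
E
```

```text
time_s: 16.95
ee_pos: [0.5734, -0.0369, 0.1667]
orientation: [[-0.999, -0.049, 0.0], [-0.049, 0.999, -0.0], [-0.0, -0.0, -1.0]]
force: [1.9, 1.2, 4.2]
finger_gap: 0.0164
grasp_force: 59.0
theta 0.401 rad 0.1702Traceback (most recent call last):
  File "<stdin>", line 2, in <module>
  File "h.py", line 17, in th
    print(st["force"].round(1),st["finger_gap"].round(4),st["grasp_force"].round(1),st["ee_pos"].round(4),st["orientation"][:,2].round(3),st["qpos"].round(1))
                               ^^^^^^^^^^^^^^^^^^^^^^
AttributeError: 'float' object has no attribute 'round'
```

Theta is 0.40 and the radius is steady, so I'll continue.

```bash
sed -i 's/st\["finger_gap"\].round(4),st\["grasp_force"\].round(1)/round(st["finger_gap"],4),round(st["grasp_force"],1)/' h.py
python3 -m jog '[{"tx":0.0123,"ty":0.0058,"tz":0,"rx":0,"ry":0,"rz":0,"jaw":0},{"tx":0.0118,"ty":0.0068,"tz":0,"rx":0,"ry":0,"rz":0,"jaw":0},{"tx":0.0112,"ty":0.0077,"tz":0,"rx":0,"ry":0,"rz":0,"jaw":0},{"tx":0.0106,"ty":0.0085,"tz":0,"rx":0,"ry":0,"rz":0,"jaw":0},{"tx":0.0099,"ty":0.0094,"tz":0,"rx":0,"ry":0,"rz":0,"jaw":0},{"tx":0.0091,"ty":0.0101,"tz":0,"rx":0,"ry":0,"rz":0,"jaw":0},{"tx":0.0082,"ty":0.0108,"tz":0,"rx":0,"ry":0,"rz":0,"jaw":0},{"tx":0.0074,"ty":0.0114,"tz":0,"rx":0,"ry":0,"rz":0,"jaw":0},{"tx":0.0064,"ty":0.012,"tz":0,"rx":0,"ry":0,"rz":0,"jaw":0},{"tx":0,"ty":0,"tz":0,"rx":0,"ry":0,"rz":0,"jaw":0}]'
python3 - <<'E'
from h import *
th()
E
```

```text
time_s: 17.95
ee_pos: [0.4821, 0.0419, 0.1666]
orientation: [[-0.999, -0.05, -0.0], [-0.05, 0.999, -0.001], [0.0, -0.001, -1.0]]
force: [3.3, -0.7, 5.9]
finger_gap: 0.0164
grasp_force: 59.5
theta 1.124 rad 0.1706
[ 3.3 -0.7  5.9] 0.0164 59.5 [0.4821 0.0419 0.1666] [-0.    -0.001 -1.   ] [  5.   13.1 -20.4  56.5  -0.    2.1]
```

```bash
python3 -m jog '[{"tx":0.0054,"ty":0.0125,"tz":0,"rx":0,"ry":0,"rz":0,"jaw":0},{"tx":0.0044,"ty":0.0129,"tz":0,"rx":0,"ry":0,"rz":0,"jaw":0},{"tx":0.0034,"ty":0.0132,"tz":0,"rx":0,"ry":0,"rz":0,"jaw":0},{"tx":0.0023,"ty":0.0134,"tz":0,"rx":0,"ry":0,"rz":0,"jaw":0},{"tx":0.0012,"ty":0.0135,"tz":0,"rx":0,"ry":0,"rz":0,"jaw":0},{"tx":0.0001,"ty":0.0085,"tz":0,"rx":0,"ry":0,"rz":0,"jaw":0},{"tx":0,"ty":0,"tz":0,"rx":0,"ry":0,"rz":0,"jaw":0},{"tx":0,"ty":0,"tz":0,"rx":0,"ry":0,"rz":0,"jaw":0},{"tx":0,"ty":0,"tz":0,"rx":0,"ry":0,"rz":0,"jaw":0},{"tx":0,"ty":0,"tz":0,"rx":0,"ry":0,"rz":0,"jaw":0}]'
python3 - <<'E'
from h import *
th()
a=r.grab_frame("scene")["img"][160:310,220:420,::-1]
cv2.imwrite("pics/c6.png",cv2.resize(a,None,fx=4,fy=4,interpolation=cv2.INTER_CUBIC))
E
```

```text
time_s: 18.95
ee_pos: [0.4619, 0.1134, 0.1666]
orientation: [[-0.999, -0.049, -0.0], [-0.049, 0.999, -0.003], [0.0, -0.003, -1.0]]
force: [0.6, -2.8, 7.8]
finger_gap: 0.0163
grasp_force: 59.7
theta 1.563 rad 0.1707
[ 0.6 -2.8  7.8] 0.0163 59.7 [0.4619 0.1134 0.1666] [-0.    -0.003 -1.   ] [ 13.9  12.4 -21.4  56.3  -0.1  11.1]
```

View pics/c6.png

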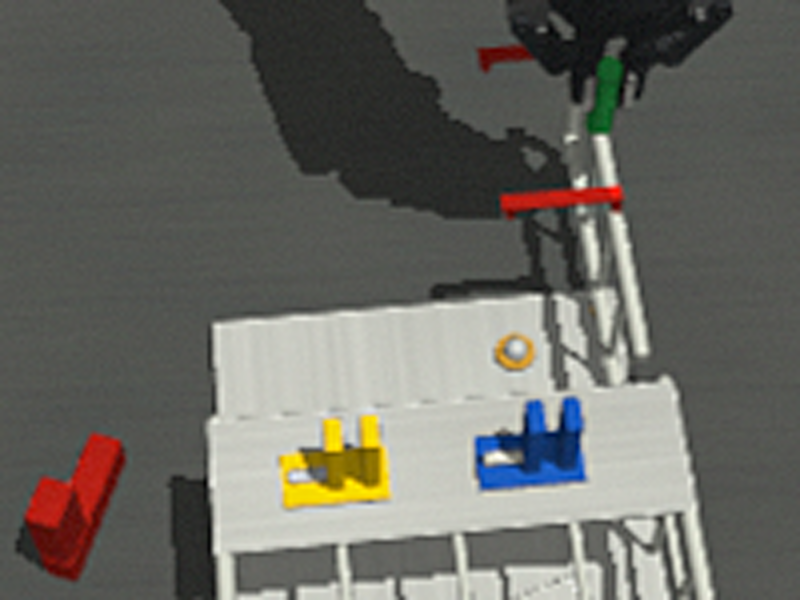

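The gate is wide open and square to the front, with the green grip at (605,95) between the fingers. Both catches are squeezed, so I'm handing in.

```bash
python3 -c "
from workcell import r
print(r.hand_in())"
```

```text
the job is handed in; nothing more can be done
None
```

I squeezed the yellow catch fully, then the blue, and swung the gate to 1.56 rad (about 90°); the arm was still holding it by the green grip when I handed in at about 19 s.

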